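Dry-fit a power supply on its chassis plate

ROBOT

A 7-joint arm with a two-finger parallel gripper is mounted at the origin on the work surface. World frame = base frame: x ahead of the robot, y to its left, z up, the work surface at z = 0. Lengths are in m, angles in rad, forces in N, time in s.
With the tool pointing down it reaches from about 0.4 to 0.85 m from the base axis. Payload 4.5 kg.
Tool frame: the origin (TCP) lies midway between the tips of the shut fingers; the grasp point (between the pads) lies 19 mm behind it; z points along the fingers, y is the line along which they close (so a half turn about z gives the same grasp; the last joint's range is limited). The gripper opens to 85 mm and grips with 20 to 120 N. Pads are 22 mm wide; open, the fingers measure 114 mm over their backs; the gripper's body (76 mm by 85 mm) begins 54 mm behind the grasp point. The pads swing forward as they close: fully open they stand 13 mm farther back than shut.
Start: joints at [-1.304, 0.689, -0.195, 1.565, 0.157, 0.902, -0.215], TCP at [0.144, 0.608, 0.231] pointing down, gripper open.
Joint ranges: [-3.01, 3.01], [-0.46, 2.08], [-1.47, 1.51], [0.13, 2.56], [-1, 4.14], [0.04, 2.09], [-2.66, 2.66]. Speed limits (rad/s): [2.57, 2.57, 3.14, 3.14, 3.14, 3.14, 3.14].

INTERFACE

Orientations are given as [roll, pitch, yaw] about the fixed x, y, z axes, in that order (R = Rz(yaw) Ry(pitch) Rx(roll)).
In Python, from bench import readout, optics, ticket gives the robot as it stands. The module is installed in compiled form; this text tells all that it offers.
- The arm moves only by the tool play_rows, never from a script. Its argument "deltas" is a list of rows, each an object of numbers: "dx", "dy", "dz": the shift along the tool's x, y, z in cm; "yaw": the turn about the tool's z in rad; "claw": the closure, from -1 (fully open) to 1 (shut). A call has 1 to 8 rows; each row is the pose to reach, as a shift and turn from the pose commanded when the call began, along the tool's axes at that moment; what a row does not reach only later rows make up. A row lasts 1/8 s, in which the tool goes at most 62.5 mm and 10.7 degrees, less where a joint would pass 70% of its speed; a pose out of reach is approached as far as the arm can. A call with a gripper value outside its range is refused whole. The fingers move at their own pace and stop on an object; "grip_force" is the grip in N (left out, the last holds). Time passes only in rows, so rows that repeat a pose let the fingers close. It gives the time, the measured TCP pose, the force, the opening and the grip force at its end, in the units of the state.
- readout.state(): the state, without advancing time (a new reading comes with each control period).
- optics.capture(name): name is "scene" or "side" or "wrist"; returns the picture (384x512x3 uint8, blue, green, red); there is no depth.
- optics.calibration(name): a dict with "intrinsics" (3x3 intrinsics, pixels), "origin" and "attitude" of the camera in the world. Camera axes: x right, y down, z forward; pixel columns grow to the right and rows downward; lengths in m; the calibration is good to about 2 mm. A picture is of the moment at which its call begins: read the wrist's pose just before it. calibration takes no time and is no camera call; for the wrist camera it gives the pose at the moment of the call.
- ticket.finish_job(): hands the job in; it is judged then, once.
Trained networks look in the newest picture that a camera, given by its name, has taken for a name from the list of things; names that differ only in an ending like _2 or _b are one class to them, and where a whole thing is asked for, a point or a joint stands for the part that bears it (a point fixed in the world has none). Each returns a list of dicts, best first, with "score" (0 to 1); they miss things now and then, are a little off and sometimes report something else, mostly with a low value. They report only what shows in the picture. A call takes as long as a camera call. They do not tell look-alikes from the thing itself.
- optics.outline_of(target, camera): "mask" (384x512 bool, what is visible of it) and "position" ([column, row] in pixels, amid what is visible of it).
The state is a dict: "t": time; "joints": joint angles; "joint_velocities": joint speeds; "effort": joint torques, N m; "position": TCP position; "tcp_rot": TCP orientation; "wrist_force": force on the tool from outside, world axes, zero at the start; "ft_torque": the same for the moment, N m; "width": finger opening in m; "finger_force": force on a finger pad.
Only numpy, scipy, OpenCV 4.12 (cv2) and the standard library are available. Lean on these libraries where they do the work, as an engineer would, in place of code of your own. Each camera call takes 0.05 s, during which the arm holds its last target. There are 200 camera calls.

TASK

Before the holes are marked, dry-fit the power supply on its chassis plate, every part upright and square to the plate: set the finned heat sink beside the fan, on the terminal strip's side, in line with the fan, fins running towards it and about 20 mm of air between the two, and lay the rectifier module centred and lengthwise on top of the heat sink. Stand the transformer midway between the heat sink and the terminal strip, in line with them and with its core running from the plate's front to its rear, and stand the capacitor can straight behind it (towards the plate's folded-up rear edge), about 20 mm away. Set the parts down rather than drop them, and leave the solder reel and the tip cleaner standing where they are.

Things in the scene. Friction and masses are not known exactly. Their poses are not given: they have to be found in the camera images.
- chassis_plate: Grey painted sheet-steel chassis plate fixed to the bench, 190 (x) x 310 (y) x 3 mm, its rear edge (+x, away from the robot) folded up to 15 mm above the bench. Origin: centre of its underside; x points to the rear edge, y along it; its yaw varies by up to 0.2 rad. Its upper face is 3 mm above the origin.
- fan: Square fan with black frame and grey rotor, bolted upright to the plate near one of its short ends (left or right varies) on two small steel feet (at its x ends): 60 (x) x 25 (y) x 60 mm high, air blowing along y. Origin: centre of its underside, on the plate's upper face, 30 mm in front of the plate's middle (plate x = -30 mm). Axes parallel to the plate's.
- terminal_strip: Black screw terminal strip with six pairs of steel screws, bolted to the plate near the other short end, across from the fan: 90 (x) x 24 (y) x 20 mm high, lying front to rear. Origin: centre of its underside, on the plate's upper face, also at plate x = -30 mm and 230 mm from the fan's origin. Axes parallel to the plate's.
- heat_sink: Loose bare-aluminium finned heat sink, 57 (x) x 80 (y) x 40 mm high, fins and their slots running along y; flat 36 mm wide mounting pad along the middle of the top, flush with the outer fins. Outer flanks (57 mm apart) are flat, to be gripped. About 0.22 kg. Origin: centre of its underside.
- rectifier_module: Loose rectifier module: black block on a copper base with three brass and steel screw terminals in a row on top, 32 (x) x 60 (y, its length) x 28 mm high (sides flat up to 24 mm). About 0.09 kg. Origin: centre of its underside.
- transformer: Loose open-frame transformer: laminated steel core 54 (x) x 27 (y) x 45 mm high, with yellow windings between white cheeks bulging from both faces and steel feet under them, 44 mm over all in y. The core's ends (54 mm apart along x) are flat, to be gripped. About 0.36 kg. Origin: centre of its underside; the same after half a turn.
- capacitor: Loose capacitor can standing upright: black cylinder with a grey band, 36 mm in diameter, 58 mm high, with two brass terminals 4 mm high on its top. About 0.09 kg. Origin: centre of its underside.
- solder_reel: Bystander: reel of solder wire standing on end, white flanges 58 mm in diameter, 45 mm high. Origin: centre of its underside.
- tip_cleaner: Bystander: round steel tin of brass wool, 72 mm in diameter, about 42 mm high. Origin: centre of its underside.
There are look-alikes about, which are no part of the job. What is shaped like the heat_sink but red is not meant.

How it is judged:
By the outcome, as a careful person would: the job done as asked, in the order asked, and still so for the second after the job is handed in, with the robot touching nothing.
It also fails if it takes over 109 s, if anything falls off the work surface, if the arm or the gripper's body presses on something with over 40 N, if the wrist force passes 120 N, or if a joint passes its speed limit or range.

## Working session

There is one attempt and no reset: what is moved stays moved. The work goes in short steps, Python scripts to look and compute and a tool call to move; the robot and the scene stay as the last step left them, time stands still between calls to the robot, and variables do not carry over. Pictures are saved under pics/ and viewed, at most 14 in all, crops included, and the job is handed in when it is done.

Besides the shell and the picture viewer there is one more tool, called after ">>>" as name(argument=value, ...), one argument or row to a line, values as JSON. play_rows: Moves the arm, as the interface text tells. Its arguments: {"type":"object","properties":{"deltas":{"type":"array","items":{"type":"object","properties":{"dx":{"type":"number"},"dy":{"type":"number"},"dz":{"type":"number"},"yaw":{"type":"number"},"claw":{"type":"number"}}}},"grip_force":{"type":"number"}},"required":["deltas"]}

```bash
mkdir -p pics
python3 - <<'E'
from bench import readout, optics
import cv2,numpy as np
np.set_printoptions(precision=4,suppress=True)
print(readout.state())
for n in ["scene","side","wrist"]:
    im=optics.capture(n); cv2.imwrite(f"pics/{n}0.png",im); print(n,optics.calibration(n))
E
```

```text
{'t': 0.0, 'joints': array([-1.3042,  0.69  , -0.1945,  1.5664,  0.1573,  0.9025, -0.2151]), 'joint_velocities': array([ 0.0009,  0.0012, -0.0002, -0.0007,  0.002 , -0.0005,  0.001 ]), 'effort': array([  0.0007, -53.9624,  -1.2656, -15.8545,   0.0094,   0.0095,
         0.    ]), 'position': array([0.1441, 0.6075, 0.2305]), 'tcp_rot': array([-3.1397,  0.0001,  2.9088]), 'wrist_force': array([-0.3035,  0.1618,  0.0965]), 'ft_torque': array([ 0.0176, -0.0402,  0.0109]), 'finger_force': 0.0, 'width': 0.08561908255207921}
scene {'intrinsics': array([[491.2092,   0.    , 253.7023],
       [  0.    , 491.2092, 193.0837],
       [  0.    ,   0.    ,   1.    ]]), 'origin': array([ 1.0952, -0.8512,  1.0493]), 'attitude': array([-2.3134, -0.0057,  0.663 ])}
side {'intrinsics': array([[438.3802,   0.    , 247.9416],
       [  0.    , 438.3802, 191.5175],
       [  0.    ,   0.    ,   1.    ]]), 'origin': array([ 0.1433, -0.8947,  0.8103]), 'attitude': array([-2.2424, -0.018 , -0.2822])}
wrist {'intrinsics': array([[335.1028,   0.    , 253.5897],
       [  0.    , 335.1028, 188.9486],
       [  0.    ,   0.    ,   1.    ]]), 'origin': array([0.0776, 0.6231, 0.3728]), 'attitude': array([2.8734, 0.0023, 1.3372])}
```

View pics/scene0.png

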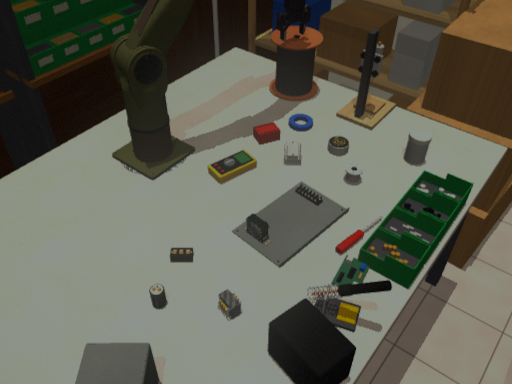

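View pics/side0.png

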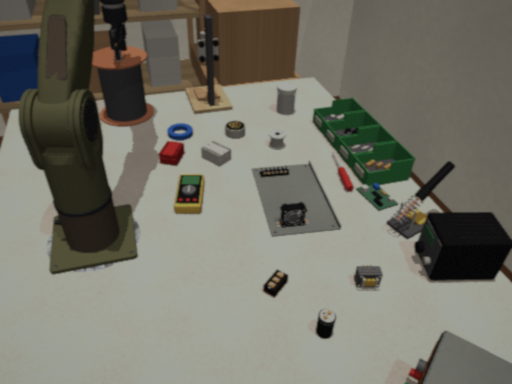

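The scene picture shows:
- **Fixed parts:** fan at (258,228), terminal strip at (310,192).
- **Bare-aluminium, heat-sink-shaped:** one at (293,152). The red one at (267,132) is the look-alike.
- **Other loose parts:** rectifier (181,255), capacitor (158,295), transformer (229,303).
- **Bystanders:** tip cleaner (339,145), solder reel (353,173).
- **Other things that could be mistaken:** the grey can at (417,147) for the capacitor, the multimeter at (232,165) and the brown-topped post at (365,110).

I'm choosing the bare one at (293,152).

```bash
cat > h.py <<'E'
from bench import readout, optics
import cv2, numpy as np, pickle
from scipy.spatial.transform import Rotation as R
from scipy.optimize import minimize
np.set_printoptions(precision=4,suppress=True)
def cam(n):
    c=optics.calibration(n); return c["intrinsics"],c["origin"],R.from_euler('xyz',c["attitude"]).as_matrix()
def proj(C,P):
    K,o,A=C; q=(np.asarray(P)-o)@A; q=q@K.T; return q[:,:2]/q[:,2:]
def ray(C,uv,z):
    K,o,A=C; d=A@np.linalg.solve(K,[uv[0],uv[1],1]); return o+d*(z-o[2])/d[2]
def box(x,y,z0,z1,cx=0,cy=0):
    return np.array([[cx+sx*x/2,cy+sy*y/2,z] for sx in(-1,1) for sy in(-1,1) for z in(z0,z1)])
def cyl(r,z0,z1):
    a=np.linspace(0,2*np.pi,32,endpoint=False)
    return np.concatenate([np.c_[r*np.cos(a),r*np.sin(a),0*a+z] for z in(z0,z1)])
M={"heat_sink":[box(.057,.080,0,.040)],"rectifier_module":[box(.032,.060,0,.024),box(.022,.05,.02,.028)],
"transformer":[box(.054,.027,0,.045),box(.036,.044,.004,.041)],"capacitor":[cyl(.018,0,.058)],
"fan":[box(.060,.025,0,.060)],"terminal_strip":[box(.090,.024,0,.020)],
"chassis_plate":[box(.19,.31,0,.003),box(.002,.31,0,.015,.094)],"solder_reel":[cyl(.029,0,.045)],"tip_cleaner":[cyl(.036,0,.042)]}
def sil(C,name,p,z,S=4):
    im=np.zeros((384,512),np.uint8)
    for b in M[name]:
        Q=b@R.from_euler('z',p[2]).as_matrix().T+[p[0],p[1],z]
        h=cv2.convexHull(proj(C,Q).astype(np.float32))
        cv2.fillConvexPoly(im,np.round(h*16).astype(np.int32),255,cv2.LINE_AA,4)
    return im/255.
def fit(name,views,p0,z,yaws=None):
    """views: list of (C,mask)"""
    def cost(p): return sum(1-np.minimum(s:=sil(C,name,p,z),m).sum()/np.maximum(s,m).sum() for C,m in views)
    best=None
    for y in (yaws if yaws is not None else np.arange(0,np.pi,np.pi/8)):
        q=[p0[0],p0[1],y]
        r=minimize(cost,q,method='Nelder-Mead',options=dict(initial_simplex=[q,[q[0]+.01,q[1],y],[q[0],q[1]+.01,y],[q[0],q[1],y+.2]],xatol=1e-4,fatol=1e-5))
        if best is None or r.fun<best.fun: best=r
    return best.x,best.fun/len(views)
E
python3 - <<'E'
from h import *
V={}
for c in ["scene","side"]:
    C=cam(c); im=optics.capture(c)
    for n in M:
        for o in optics.outline_of(n,c)[:3]:
            print(c,n,round(o["score"],2),o["position"],o["mask"].sum(),ray(C,o["position"],.02)[:2])
            V.setdefault((n,c),[]).append((C,o["mask"],o["position"],o["score"]))
pickle.dump(V,open("V.pkl","wb"))
E
```

```text
scene heat_sink 0.85 [292.8, 150.7] 305 [0.3825 0.2884]
scene heat_sink 0.84 [264.5, 134.0] 491 [0.248  0.3058]
scene rectifier_module 0.82 [179.5, 255.6] 288 [ 0.4061 -0.287 ]
scene rectifier_module 0.57 [291.1, 225.9] 4226 [ 0.5807 -0.0072]
scene transformer 0.71 [228.2, 305.1] 504 [ 0.613  -0.3269]
scene capacitor 0.72 [158.5, 299.1] 341 [ 0.4643 -0.4213]
scene fan 0.67 [258.6, 229.7] 472 [ 0.5161 -0.0773]
scene terminal_strip 0.56 [307.0, 195.7] 236 [0.5459 0.1288]
scene chassis_plate 0.81 [290.1, 224.8] 4289 [ 0.5759 -0.0054]
scene solder_reel 0.67 [352.5, 172.0] 362 [0.5995 0.3159]
scene tip_cleaner 0.53 [339.4, 149.7] 340 [0.5048 0.3925]
side heat_sink 0.83 [170.5, 152.0] 526 [0.2481 0.3194]
side heat_sink 0.66 [216.1, 151.6] 544 [0.3918 0.2844]
side rectifier_module 0.63 [275.4, 282.4] 420 [ 0.4014 -0.2826]
side transformer 0.7 [364.7, 277.5] 635 [ 0.608 -0.324]
side capacitor 0.57 [326.4, 324.5] 473 [ 0.4684 -0.418 ]
side fan 0.84 [294.0, 215.3] 572 [ 0.5262 -0.0755]
side terminal_strip 0.78 [273.0, 169.7] 212 [0.5392 0.1409]
side chassis_plate 0.76 [294.4, 197.6] 3766 [ 0.5545 -0.0044]
side solder_reel 0.53 [277.1, 138.9] 286 [0.611  0.3088]
side tip_cleaner 0.81 [231.8, 128.8] 270 [0.4779 0.4128]
```

Run:
```python
import cv2
a=cv2.imread("pics/scene0.png")[110:200,240:370]; cv2.imwrite("pics/c1.png",cv2.resize(a,None,fx=6,fy=6,interpolation=cv2.INTER_CUBIC))
```

```text
(no output)
```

View pics/c1.png

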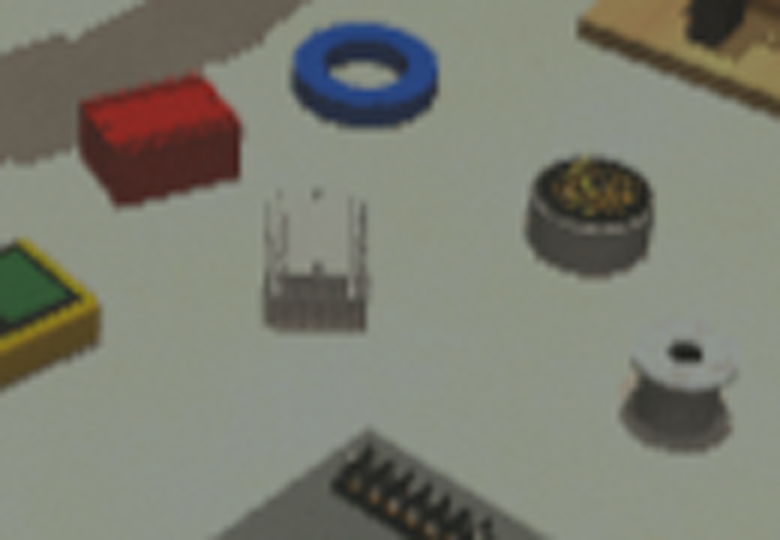

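The crop shows the bare-metal finned heat sink at scene pixel (293,152). The red block at (266,133) is the look-alike and stays put. The tip cleaner is at (338,145) and the reel at (354,173).

Run:
```python
from h import *
V=pickle.load(open("V.pkl","rb"))
pick={("heat_sink","side"):1}
for n in M:
    vs=[V[n,c][pick.get((n,c),0)] for c in("scene","side") if (n,c) in V]
    z=0.003 if n in("fan","terminal_strip") else 0
    p0=np.mean([ray(C,p,.02)[:2] for C,m,p,s in vs],0)
    yaws=[0] if n in("capacitor","solder_reel","tip_cleaner") else (np.array([-.2,0,.2]) if z or n=="chassis_plate" else None)
    print(n,*fit(n,[(C,m.astype(float)) for C,m,_,_ in vs],p0,z,yaws))
```

```text
heat_sink [0.3867 0.2766 0.5697] 0.22664459455236263
rectifier_module [ 0.4032 -0.2769  2.3227] 0.19868951305165428
transformer [ 0.6131 -0.3266  2.9323] 0.11677581067545917
capacitor [ 0.4625 -0.4205  0.2483] 0.13830548290521638
fan [ 0.5162 -0.0861 -0.2295] 0.1344896436784836
terminal_strip [ 0.543   0.1414 -0.2869] 0.32245157407953884
chassis_plate [ 0.5585  0.0252 -0.1144] 0.18749320036544365
solder_reel [0.6054 0.3062 0.0458] 0.1630259060889659
tip_cleaner [ 0.4877  0.4138 -0.0426] 0.3079255292521882
```

>>> play_rows(
  deltas=[
    {"dx": -38, "dy": -33, "dz": -6, "yaw": 0.7},
    {"dx": -38, "dy": -33, "dz": -6, "yaw": 0.7},
    {"dx": -38, "dy": -33, "dz": -6, "yaw": 0.7},
    {"dx": -38, "dy": -33, "dz": -6, "yaw": 0.7},
    {"dx": -38, "dy": -33, "dz": -6, "yaw": 0.7},
    {"dx": -38, "dy": -33, "dz": -6, "yaw": 0.7},
    {"dx": -38, "dy": -33, "dz": -6, "yaw": 0.7},
    {"dx": -38, "dy": -33, "dz": -6, "yaw": 0.7},
  ],
)

```text
invalid input at $.deltas[0]: expected keys dx, dy, dz, yaw, claw
```

>>> play_rows(
  deltas=[
    {"dx": -38, "dy": -33, "dz": -6, "yaw": 0.7, "claw": -1},
    {"dx": -38, "dy": -33, "dz": -6, "yaw": 0.7, "claw": -1},
    {"dx": -38, "dy": -33, "dz": -6, "yaw": 0.7, "claw": -1},
    {"dx": -38, "dy": -33, "dz": -6, "yaw": 0.7, "claw": -1},
    {"dx": -38, "dy": -33, "dz": -6, "yaw": 0.7, "claw": -1},
    {"dx": -38, "dy": -33, "dz": -6, "yaw": 0.7, "claw": -1},
    {"dx": -38, "dy": -33, "dz": -6, "yaw": 0.7, "claw": -1},
    {"dx": -38, "dy": -33, "dz": -6, "yaw": 0.7, "claw": -1},
  ],
)

```text
t: 2.15
position: [0.4349, 0.2034, 0.2911]
tcp_rot: [3.14, -0.0, 2.209]
wrist_force: [0.8, 0.4, -0.3]
width: 0.0855
finger_force: 0.0
```

```bash
cat >> h.py <<'E'
def look(tag,names,z=None,show=True):
    C=cam("wrist"); im=optics.capture("wrist"); out={}
    cv2.imwrite(f"pics/{tag}.png",im)
    for n in names:
        out[n]=[(C,o["mask"],o["position"],o["score"]) for o in optics.outline_of(n,"wrist")]
        for o in out[n]: print(n,round(o[3],2),o[2],o[1].sum(),ray(C,o[2],.02)[:2])
    pickle.dump((C,im,out),open(tag+".pkl","wb")); return C,im,out
E
python3 - <<'E'
from h import *
C,im,out=look("w1",["heat_sink","fan","terminal_strip","chassis_plate"])
print(C[1:])
for n,g,z,y in [("heat_sink",(.387,.277),0,[.4,.6]),("fan",(.516,-.086),.003,[-.1]),("terminal_strip",(.543,.141),.003,[-.1]),("chassis_plate",(.5585,.0252),0,[-.1])]:
    for o in out[n]:
        p,c=fit(n,[(C,o[1].astype(float))],g,z,y); print(n,p,c)
E
```

```text
heat_sink 0.86 [168.9, 4.0] 463 [0.2591 0.2808]
heat_sink 0.57 [257.5, 76.4] 3833 [0.3838 0.2782]
fan 0.6 [171.6, 334.7] 907 [ 0.4964 -0.0816]
terminal_strip 0.95 [291.1, 233.9] 1242 [0.5383 0.1455]
chassis_plate 0.88 [261.9, 282.4] 18489 [0.5506 0.0646]
(array([0.3935, 0.2568, 0.4331]), array([[ 0.8036,  0.5737,  0.1585],
       [ 0.5952, -0.7749, -0.2127],
       [ 0.0008,  0.2653, -0.9642]]))
heat_sink [0.387 0.277 0.4  ] 1.0
heat_sink [0.3872 0.2766 0.5991] 0.053117773938445856
fan [ 0.4942 -0.065   0.2167] 0.5754719578564808
terminal_strip [ 0.5416  0.1443 -0.1545] 0.17034666386852226
chassis_plate [ 0.558   0.0248 -0.1213] 0.27718570221763583
```

View pics/w1.png

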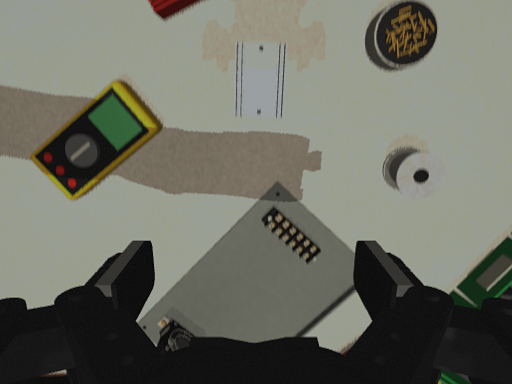

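The wrist picture shows the heat sink at (260,80), the strip at (291,234), the fan partly hidden at (175,335), the reel at (421,175) and the tip cleaner at (405,33). The fan needs a better view, so I'm shifting to see the whole plate.

>>> play_rows(
  deltas=[
    {"dx": -20, "dy": -5, "dz": 0, "yaw": 0, "claw": -1},
    {"dx": -20, "dy": -5, "dz": 0, "yaw": 0, "claw": -1},
    {"dx": -20, "dy": -5, "dz": 0, "yaw": 0, "claw": -1},
    {"dx": -20, "dy": -5, "dz": 0, "yaw": 0, "claw": -1},
    {"dx": -20, "dy": -5, "dz": 0, "yaw": 0, "claw": -1},
  ],
)

```text
t: 3.02
position: [0.5127, 0.0154, 0.2902]
tcp_rot: [-3.142, -0.001, 2.209]
wrist_force: [0.5, 0.7, 0.4]
width: 0.0854
finger_force: 0.0
```

Run:
```python
from h import *
C,im,out=look("w2",["fan","terminal_strip","chassis_plate"])
print(readout.state()["position"],readout.state()["joints"])
for n,g,z,y in [("fan",(.516,-.086),.003,[-.1]),("terminal_strip",(.543,.141),.003,[-.1]),("chassis_plate",(.5585,.0252),0,[-.1])]:
    for o in out[n]:
        p,c=fit(n,[(C,o[1].astype(float))],g,z,y); print(n,p,c)
```

```text
fan 0.83 [207.1, 216.6] 2117 [ 0.5121 -0.0883]
chassis_plate 0.67 [297.8, 154.0] 31235 [0.5559 0.0467]
[0.5121 0.0175 0.2904] [-0.1142  0.4622 -0.0138  1.8278  0.0062  0.8521  0.5123]
fan [ 0.5145 -0.0848 -0.1164] 0.14046392917244344
chassis_plate [ 0.5584  0.0253 -0.1157] 0.12874198773810774
```

View pics/w2.png

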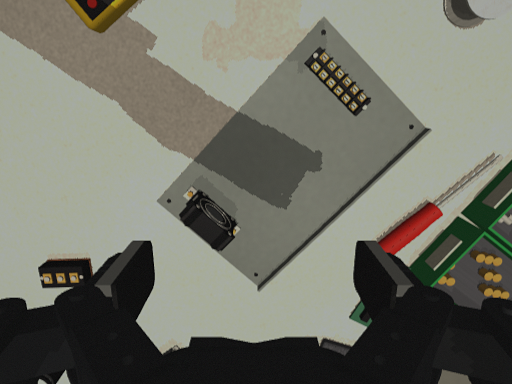

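The picture shows the plate with corners at about (157,203), (324,17), (430,128) and (258,290). The fan is at (210,217) and the strip at (338,80). The rectifier is at (65,272).

Run:
```python
from h import *
from scipy.optimize import least_squares
C,im,out=pickle.load(open("w2.pkl","rb"))
# subpixel: LSD-ish, sample straight edges of plate by gradient search around prediction
g=cv2.cvtColor(im,cv2.COLOR_BGR2GRAY).astype(np.float32); g=cv2.GaussianBlur(g,(0,0),1)
def W(p,L): L=np.atleast_2d(L); return L@R.from_euler('z',p[2]).as_matrix().T+[p[0],p[1],0]
p=np.array([.5584,.0253,-.1157])
edges=[((-.095,-.14,.003),(-.095,.14,.003),(-1,0,0)),((-.08,-.155,.003),(.08,-.155,.003),(0,-1,0)),((-.08,.155,.003),(.08,.155,.003),(0,1,0))]
for it in range(4):
    obs=[]
    for a,b,n in edges:
        for t in np.linspace(0,1,40):
            L=np.array(a)*(1-t)+np.array(b)*t; s=np.linspace(-.008,.008,65)
            uv=proj(C,W(p,L+s[:,None]*np.array(n))).astype(np.float32)
            if (uv<2).any() or (uv[:,0]>509).any() or (uv[:,1]>238).any() and not(170<uv[0,0]<340): continue
            v=cv2.remap(g,uv[:,:1],uv[:,1:],cv2.INTER_LINEAR).ravel(); d=np.gradient(v)
            k=np.argmax(d)
            if d[k]>1.0 and 3<k<61: obs.append((L,np.array(n),s[k],edges.index((a,b,n))))
    obs_w=[(W(p,L+s*n)[0],L,n,e) for L,n,s,e in obs]
    f=lambda q:[((R.from_euler('z',q[2]).as_matrix().T@(w-[q[0],q[1],0]))-L)@n for w,L,n,e in obs_w]
    r=least_squares(f,p,loss='soft_l1',f_scale=.0005); p=r.x
    print(p,len(obs),np.median(np.abs(f(p))))
for n,y in(("fan",-.115),("strip",.115)): print(n,W(p,(-.03,y,.003)))
print("corners",proj(C,W(p,[(-.095,-.155,.003),(-.095,.155,.003),(.095,.155,.015),(.095,-.155,.015)])))
print("strip corners top",proj(C,W(p,[(-.03+a*.045,.115+b*.012,.023) for a in(-1,1) for b in(-1,1)])))
print("fan top",proj(C,W(p,[(-.03+a*.03,-.115+b*.0125,.063) for a in(-1,1) for b in(-1,1)])))
# draw
o=im.copy()
for q in [[(-.095,-.155,.003),(-.095,.155,.003),(.095,.155,.003),(.095,-.155,.003)],[(-.03+a*.045,.115+b*.012,.023) for a,b in((-1,-1),(-1,1),(1,1),(1,-1))],[(-.03+a*.03,-.115+b*.0125,.063) for a,b in((-1,-1),(-1,1),(1,1),(1,-1))]]:
    cv2.polylines(o,[np.round(proj(C,W(p,q))*16).astype(np.int32)],True,(0,0,255),1,cv2.LINE_AA,4)
cv2.imwrite("pics/ov.png",cv2.resize(o[0:300,140:440],None,fx=2,fy=2,interpolation=cv2.INTER_CUBIC))
```

```text
[ 0.5582  0.0256 -0.1187] 120 0.0002522168982033307
[ 0.5582  0.0255 -0.1186] 120 0.00023159345754664856
[ 0.5582  0.0255 -0.1186] 120 0.0002531541126671588
[ 0.5582  0.0256 -0.1179] 120 0.00028331906547317265
fan [[ 0.5149 -0.0851  0.003 ]]
strip [[0.5419 0.1433 0.003 ]]
corners [[155.7237 200.7364]
 [323.4315  15.4724]
 [431.8916 129.6813]
 [258.5634 291.5477]]
strip corners top [[306.0512  60.9148]
 [321.2189  44.4792]
 [358.7415 115.9262]
 [373.9008 100.8101]]
fan top [[179.3673 219.2571]
 [193.2517 204.4739]
 [217.6293 251.3849]
 [231.598  237.3925]]
```

View pics/ov.png

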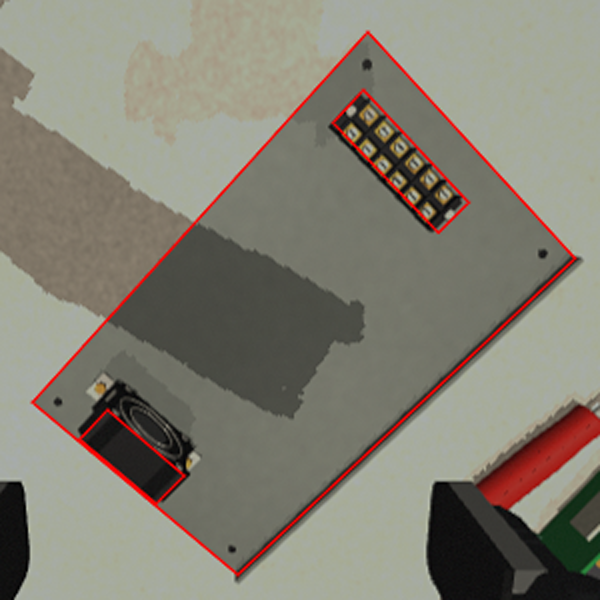

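The overlay matches the plate, the strip and the fan top within about a pixel. The fan is at crop (133,455) and the strip at (400,160).

```bash
cat >> h.py <<'E'
def go(x,y,z,w):
    s=readout.state(); r=R.from_euler('xyz',s["tcp_rot"]).as_matrix(); c=np.arctan2(r[1,0],r[0,0])
    d=r.T@(np.array([x,y,z])-s["position"])*100; a=(c-w+np.pi/2)%np.pi-np.pi/2
    print("dx %.2f dy %.2f dz %.2f yaw %.3f"%(*d,a),"pos",s["position"],"w %.4f"%c,"dist",np.linalg.norm(d[:2]))
E
python3 -c "
from h import *
go(.3872,.2766,.11,2.170)"
```

```text
dx 28.20 dy 5.53 dz 18.08 yaw 0.044 pos [0.5121 0.0175 0.2904] w 2.2137 dist 28.737468124539692
```

>>> play_rows(
  deltas=[
    {"dx": 28.2, "dy": 5.5, "dz": 18.1, "yaw": 0.04, "claw": -1},
    {"dx": 28.2, "dy": 5.5, "dz": 18.1, "yaw": 0.04, "claw": -1},
    {"dx": 28.2, "dy": 5.5, "dz": 18.1, "yaw": 0.04, "claw": -1},
    {"dx": 28.2, "dy": 5.5, "dz": 18.1, "yaw": 0.04, "claw": -1},
    {"dx": 28.2, "dy": 5.5, "dz": 18.1, "yaw": 0.04, "claw": -1},
    {"dx": 28.2, "dy": 5.5, "dz": 18.1, "yaw": 0.04, "claw": -1},
    {"dx": 28.2, "dy": 5.5, "dz": 18.1, "yaw": 0.04, "claw": -1},
  ],
)

```text
t: 4.1
position: [0.3863, 0.2769, 0.1086]
tcp_rot: [-3.14, -0.002, 2.176]
wrist_force: [0.6, -0.2, 0.2]
width: 0.0853
finger_force: 0.0
```

```bash
python3 -c "
from h import *
go(.3872,.2766,.010,2.170)
C,im,out=look('w3',['heat_sink'])
for o in out['heat_sink']: print(fit('heat_sink',[(C,o[1].astype(float))],(.387,.277),0,[.6]))
"
```

```text
dx -0.10 dy 0.08 dz 9.86 yaw 0.006 pos [0.3863 0.2769 0.1086] w 2.1763 dist 0.12573870300785822
heat_sink 0.72 [102.6, 38.3] 12502 [0.247  0.3066]
heat_sink 0.7 [256.5, 193.7] 10255 [0.3862 0.2777]
(array([0.387, 0.277, 0.6  ]), np.float64(1.0))
(array([0.3869, 0.2772, 0.6047]), np.float64(0.05883295103084907))
```

View pics/w3.png

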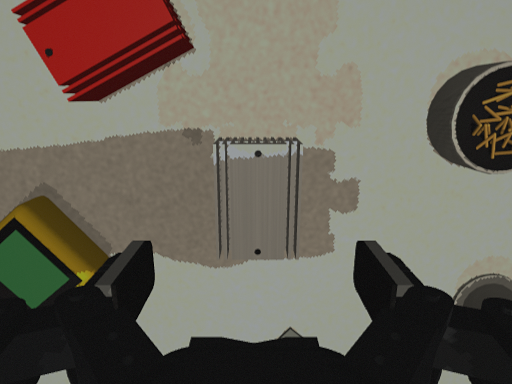

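The picture shows the bare heat sink centred at (258,200) between the open pads at (140,265) and (372,265), with the red one at (105,45). I'm going down to grip it.

>>> play_rows(
  deltas=[
    {"dx": -0.1, "dy": 0.1, "dz": 6, "yaw": 0, "claw": -1},
    {"dx": -0.1, "dy": 0.1, "dz": 9.9, "yaw": 0, "claw": -1},
    {"dx": -0.1, "dy": 0.1, "dz": 9.9, "yaw": 0, "claw": -1},
    {"dx": -0.1, "dy": 0.1, "dz": 9.9, "yaw": 0, "claw": 1},
    {"dx": -0.1, "dy": 0.1, "dz": 9.9, "yaw": 0, "claw": 1},
    {"dx": -0.1, "dy": 0.1, "dz": 9.9, "yaw": 0, "claw": 1},
    {"dx": -0.1, "dy": 0.1, "dz": 9.9, "yaw": 0, "claw": 1},
    {"dx": -0.1, "dy": 0.1, "dz": 9.9, "yaw": 0, "claw": 1},
  ],
  grip_force=50,
)

```text
t: 5.2
position: [0.3916, 0.2738, 0.0126]
tcp_rot: [3.138, 0.0, 2.168]
wrist_force: [0.6, -0.1, 7.7]
width: 0.0558
finger_force: 54.0
```

```bash
python3 -c "
from h import *
s=readout.state();print(s['width'],s['finger_force'],s['wrist_force'])
go(.3872,.2766,.14,2.170)"
```

```text
0.055832542665024326 54.02527570724487 [ 0.6257 -0.1457  7.6894]
dx 0.48 dy -0.16 dz -12.74 yaw -0.002 pos [0.3916 0.2738 0.0126] w 2.1682 dist 0.5039371707922623
```

>>> play_rows(
  deltas=[
    {"dx": 0, "dy": 0, "dz": -3, "yaw": 0, "claw": 1},
    {"dx": 0, "dy": 0, "dz": -9, "yaw": 0, "claw": 1},
    {"dx": 0, "dy": 0, "dz": -15, "yaw": 0, "claw": 1},
    {"dx": 0, "dy": 0, "dz": -15, "yaw": 0, "claw": 1},
  ],
)

```text
t: 5.7
position: [0.3929, 0.2752, 0.1655]
tcp_rot: [3.131, -0.001, 2.168]
wrist_force: [-0.1, -0.3, -2.3]
width: 0.0559
finger_force: 54.7
```

```bash
python3 -c "
from h import *
s=readout.state();print(s)
go(.5234,-.0131,.14,1.4528)
C=cam('wrist'); im=optics.capture('wrist'); cv2.imwrite('pics/w4.png',im)"
```

```text
{'t': 5.7, 'joints': array([-0.7338,  0.6108,  0.0415,  2.0795, -0.0553,  0.4413, -0.0524]), 'joint_velocities': array([ 0.0023,  0.0894, -0.0168,  0.0481, -0.0016, -0.0485,  0.0001]), 'effort': array([  0.0299, -46.5861,   1.775 ,  -9.468 ,   0.0133,   0.4163,
        -0.0057]), 'position': array([0.3929, 0.2752, 0.1655]), 'tcp_rot': array([ 3.1306, -0.0009,  2.1684]), 'wrist_force': array([-0.1361, -0.269 , -2.3358]), 'ft_torque': array([-0.0137, -0.0114,  0.061 ]), 'finger_force': 54.738160371780396, 'width': 0.05590055970016877}
dx -31.18 dy -5.45 dz 2.46 yaw 0.716 pos [0.3929 0.2752 0.1655] w 2.1684 dist 31.65275318203887
```

View pics/w4.png

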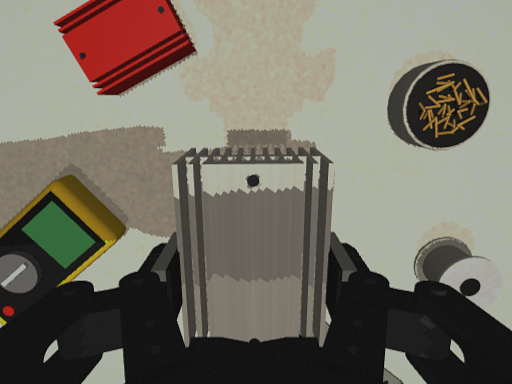

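The picture shows the heat sink held at (253,245) between the pads, with its far end at row 158. Next I'm measuring its offset in the hand.

```bash
python3 -c "
from h import *
C,im,out=look('w5',['heat_sink'])
s=readout.state();P=s['position'];r=R.from_euler('xyz',s['tcp_rot']).as_matrix();print(P,s['tcp_rot'])
for o in out['heat_sink']:
  for z in (P[2]-.0126,P[2]-.0146):
    p,c=fit('heat_sink',[(C,o[1].astype(float))],P[:2],z,[.6]); print(p,c,(np.r_[p[:2],0]-P)@r)
E=[(a*.0285,.04,.04) for a in (-1,1)]
"
```

```text
heat_sink 0.72 [124.7, 38.5] 9145 [0.2446 0.3095]
heat_sink 0.61 [253.8, 238.8] 28431 [0.424  0.2257]
[0.3898 0.2731 0.1604] [-3.141  -0.0001  2.1689]
[0.3898 0.2731 0.6   ] 1.0 [-0.      0.0001  0.1604]
[0.3898 0.2731 0.6   ] 1.0 [-0.      0.0001  0.1604]
[0.3873 0.2774 0.604 ] 0.08296134175891268 [0.005  0.0005 0.1604]
[0.3874 0.2774 0.596 ] 0.08247667742570886 [0.0049 0.0005 0.1604]
```

```bash
python3 -c "
from h import *
go(.5228,-.0181,.12,1.4528)"
```

```text
dx -31.56 dy -5.40 dz 4.04 yaw 0.716 pos [0.3898 0.2731 0.1604] w 2.1689 dist 32.015644598321366
```

>>> play_rows(
  deltas=[
    {"dx": -31.6, "dy": -5.4, "dz": 2, "yaw": 0.716, "claw": 1},
    {"dx": -31.6, "dy": -5.4, "dz": 2, "yaw": 0.716, "claw": 1},
    {"dx": -31.6, "dy": -5.4, "dz": 2, "yaw": 0.716, "claw": 1},
    {"dx": -31.6, "dy": -5.4, "dz": 4, "yaw": 0.716, "claw": 1},
    {"dx": -31.6, "dy": -5.4, "dz": 4, "yaw": 0.716, "claw": 1},
    {"dx": -31.6, "dy": -5.4, "dz": 4, "yaw": 0.716, "claw": 1},
    {"dx": -31.6, "dy": -5.4, "dz": 4, "yaw": 0.716, "claw": 1},
    {"dx": -31.6, "dy": -5.4, "dz": 4, "yaw": 0.716, "claw": 1},
  ],
)

```text
t: 6.85
position: [0.5225, -0.0157, 0.1198]
tcp_rot: [-3.139, -0.001, 1.456]
wrist_force: [-0.1, 0.8, -1.9]
width: 0.056
finger_force: 54.6
```

```bash
python3 -c "
from h import *
go(.5228,-.0181,.03,1.4528)"
```

```text
dx -0.25 dy 0.08 dz 8.98 yaw 0.003 pos [ 0.5225 -0.0157  0.1198] w 1.4558 dist 0.26035594925411154
```

>>> play_rows(
  deltas=[
    {"dx": -0.2, "dy": 0, "dz": 4, "yaw": 0, "claw": 1},
    {"dx": -0.2, "dy": 0, "dz": 8, "yaw": 0, "claw": 1},
    {"dx": -0.2, "dy": 0, "dz": 9, "yaw": 0, "claw": 1},
    {"dx": -0.2, "dy": 0, "dz": 9, "yaw": 0, "claw": 1},
    {"dx": -0.2, "dy": 0, "dz": 9, "yaw": 0, "claw": 1},
  ],
)

```text
t: 7.48
position: [0.5244, -0.0196, 0.0318]
tcp_rot: [3.139, -0.0, 1.453]
wrist_force: [-0.1, -0.3, -2.2]
width: 0.0559
finger_force: 54.5
```

```bash
python3 -c "
from h import *
go(.5228,-.0181,.0160,1.4528)
go(.5228,-.0181,.0160,1.4528)"
```

```text
dx 0.13 dy -0.18 dz 1.58 yaw 0.001 pos [ 0.5244 -0.0196  0.0318] w 1.4535 dist 0.2206195676151372
dx 0.13 dy -0.18 dz 1.58 yaw 0.001 pos [ 0.5244 -0.0196  0.0318] w 1.4535 dist 0.2206195676151372
```

```bash
cat >> h.py <<'E'
def avg(n=5):
    L=[]
    for i in range(n):
        s=readout.state(); L.append(np.r_[s["position"],s["tcp_rot"][2]]); 
        if i<n-1: optics.capture("wrist")
    L=np.array(L); print("mean",L.mean(0),"std",L.std(0)); return L.mean(0)
E
python3 -c "
from h import *
avg(5)"
```

```text
mean [ 0.5243 -0.0198  0.0317  1.4531] std [0.0001 0.0001 0.0002 0.0002]
```

>>> play_rows(
  deltas=[
    {"dx": 0.15, "dy": -0.17, "dz": 0.6, "yaw": 0, "claw": 1},
    {"dx": 0.15, "dy": -0.17, "dz": 1.1, "yaw": 0, "claw": 1},
    {"dx": 0.15, "dy": -0.17, "dz": 1.3, "yaw": 0, "claw": 1},
    {"dx": 0.15, "dy": -0.17, "dz": 1.3, "yaw": 0, "claw": 1},
  ],
)

```text
t: 8.18
position: [0.5217, -0.0184, 0.0171]
tcp_rot: [-3.141, 0.0, 1.453]
wrist_force: [0.2, -0.4, -2.5]
width: 0.0558
finger_force: 54.5
```

```bash
python3 -c "
from h import *
avg(3)
print(readout.state()['wrist_force'])"
```

```text
mean [ 0.5218 -0.0184  0.0173  1.4527] std [0.0001 0.     0.0001 0.    ]
[ 0.3292  0.1922 -1.4593]
```

>>> play_rows(
  deltas=[
    {"dx": 0.03, "dy": 0.08, "dz": 0.08, "yaw": 0, "claw": 1},
    {"dx": 0.03, "dy": 0.08, "dz": 0.16, "yaw": 0, "claw": 1},
    {"dx": 0.03, "dy": 0.08, "dz": 0.16, "yaw": 0, "claw": 1},
  ],
)

```text
t: 8.65
position: [0.5227, -0.0181, 0.0158]
tcp_rot: [-3.142, -0.0, 1.453]
wrist_force: [0.3, -0.3, -1.8]
width: 0.0557
finger_force: 54.5
```

```bash
python3 -c "
from h import *
avg(3)
print(readout.state()['wrist_force'])"
```

```text
mean [ 0.5227 -0.0181  0.0159  1.4528] std [0. 0. 0. 0.]
[ 0.8333 -0.7739 -1.2295]
```

>>> play_rows(
  deltas=[
    {"dx": 0, "dy": 0, "dz": 0.08, "yaw": 0, "claw": 1},
    {"dx": 0, "dy": 0, "dz": 0.08, "yaw": 0, "claw": 1},
  ],
)

```text
t: 9.0
position: [0.5228, -0.0181, 0.0157]
tcp_rot: [3.141, -0.0, 1.453]
wrist_force: [-1.2, 0.2, 6.6]
width: 0.0561
finger_force: 55.3
```

```bash
python3 -c "
from h import *
avg(3)
print(readout.state()['wrist_force'])"
```

```text
mean [ 0.5228 -0.0181  0.0157  1.4528] std [0. 0. 0. 0.]
[-2.2039  0.6738  5.2911]
```

>>> play_rows(
  deltas=[
    {"dx": 0, "dy": 0, "dz": 0, "yaw": 0, "claw": -0.6},
    {"dx": 0, "dy": 0, "dz": 0, "yaw": 0, "claw": -1},
    {"dx": 0, "dy": 0, "dz": 0, "yaw": 0, "claw": -1},
    {"dx": 0, "dy": 0, "dz": 0, "yaw": 0, "claw": -1},
    {"dx": 0, "dy": 0, "dz": -5, "yaw": 0, "claw": -1},
    {"dx": 0, "dy": 0, "dz": -11, "yaw": 0, "claw": -1},
    {"dx": 0, "dy": 0, "dz": -16, "yaw": 0, "claw": -1},
    {"dx": 0, "dy": 0, "dz": -20, "yaw": 0, "claw": -1},
  ],
)

```text
t: 10.1
position: [0.5229, -0.0181, 0.2173]
tcp_rot: [3.14, -0.0, 1.453]
wrist_force: [1.0, 0.6, -0.2]
width: 0.0853
finger_force: 0.0
```

```bash
python3 -c "
from h import *
avg(2)
C,im,out=look('w6',['heat_sink','fan'])
for o in out['heat_sink']: print(fit('heat_sink',[(C,o[1].astype(float))],(.5234,-.0131),.003,[-.118]))
go(.44,-.30,.25,1.45)
"
```

```text
mean [ 0.5243 -0.0183  0.2194  1.4525] std [0.0013 0.0002 0.0021 0.0003]
heat_sink 0.67 [247.8, 158.2] 4874 [ 0.5208 -0.0126]
fan 0.56 [255.1, 225.5] 3117 [ 0.5195 -0.0876]
(array([ 0.522 , -0.014 , -0.1038]), np.float64(0.05001571615851086))
dx -28.97 dy -4.91 dz -3.47 yaw 0.003 pos [ 0.5228 -0.018   0.2154] w 1.4530 dist 29.386143837239466
```

>>> play_rows(
  deltas=[
    {"dx": -34.5, "dy": 2, "dz": -8, "yaw": 0, "claw": -1},
    {"dx": -34.5, "dy": 2, "dz": -8, "yaw": 0, "claw": -1},
    {"dx": -34.5, "dy": 2, "dz": -8, "yaw": 0, "claw": -1},
    {"dx": -34.5, "dy": 2, "dz": -8, "yaw": 0, "claw": -1},
    {"dx": -34.5, "dy": 2, "dz": -8, "yaw": 0, "claw": -1},
    {"dx": -34.5, "dy": 2, "dz": -8, "yaw": 0, "claw": -1},
    {"dx": -34.5, "dy": 2, "dz": -8, "yaw": 0, "claw": -1},
    {"dx": -34.5, "dy": 2, "dz": -8, "yaw": 0, "claw": -1},
  ],
)

```text
t: 11.3
position: [0.5017, -0.3615, 0.293]
tcp_rot: [-3.139, -0.003, 1.454]
wrist_force: [-0.5, 0.4, -0.0]
width: 0.0854
finger_force: 0.0
```

```bash
python3 -c "
from h import *
avg(2)
C,im,out=look('w7',['rectifier_module','transformer','capacitor'])
for n in out:
  for o in out[n]: print(n,*fit(n,[(C,o[1].astype(float))],ray(C,o[2],.02)[:2],0,[0] if n=='capacitor' else None))
"
```

```text
mean [ 0.5019 -0.3611  0.2932  1.4543] std [0.0002 0.0003 0.0001 0.0007]
rectifier_module 0.88 [164.5, 93.8] 1630 [ 0.4027 -0.278 ]
transformer 0.72 [343.3, 112.0] 1916 [ 0.6136 -0.324 ]
capacitor 0.59 [228.0, 203.8] 992 [ 0.4592 -0.4232]
rectifier_module [ 0.402  -0.2772 -0.928 ] 0.05908260287714062
transformer [ 0.6125 -0.3235 -0.2911] 0.11981251830875894
capacitor [ 0.4615 -0.4202  0.1196] 0.089804828495472
```

View pics/w7.png

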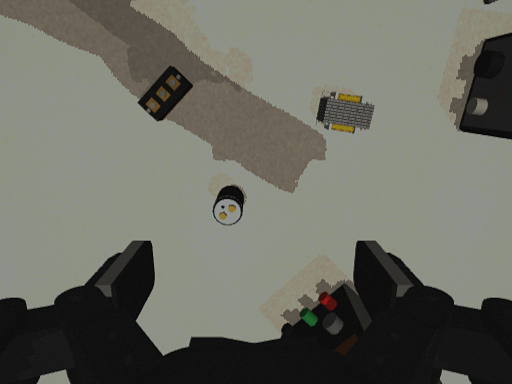

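The picture shows the rectifier at (165,93), the transformer at (345,112) and the capacitor at (229,205). I'm going to the rectifier first.

```bash
python3 -c "
from h import *
go(.402,-.2772,.11,.643)
"
```

```text
dx 7.20 dy -10.94 dz 18.48 yaw 0.812 pos [ 0.5024 -0.3616  0.2946] w 1.4549 dist 13.095004353772328
```

>>> play_rows(
  deltas=[
    {"dx": 7.2, "dy": -10.9, "dz": 18.5, "yaw": 0.81, "claw": -1},
    {"dx": 7.2, "dy": -10.9, "dz": 18.5, "yaw": 0.81, "claw": -1},
    {"dx": 7.2, "dy": -10.9, "dz": 18.5, "yaw": 0.81, "claw": -1},
    {"dx": 7.2, "dy": -10.9, "dz": 18.5, "yaw": 0.81, "claw": -1},
    {"dx": 7.2, "dy": -10.9, "dz": 18.5, "yaw": 0.81, "claw": -1},
    {"dx": 7.2, "dy": -10.9, "dz": 18.5, "yaw": 0.81, "claw": -1},
    {"dx": 7.2, "dy": -10.9, "dz": 18.5, "yaw": 0.81, "claw": -1},
  ],
)

```text
t: 12.42
position: [0.4043, -0.2801, 0.1114]
tcp_rot: [3.137, -0.002, 0.645]
wrist_force: [-0.7, -0.3, -0.4]
width: 0.0856
finger_force: 0.0
```

```bash
python3 -c "
from h import *
avg(2)
C,im,out=look('w8',['rectifier_module'])
for n in out:
  for o in out[n]:
    p,c=fit(n,[(C,o[1].astype(float))],ray(C,o[2],.02)[:2],0,[-.92]); print(n,p,c); go(p[0],p[1],.0085,p[2]+np.pi/2)
print(readout.state()['joints'])
"
```

```text
mean [ 0.4041 -0.28    0.1113  0.6445] std [0.0002 0.0001 0.0001 0.0002]
rectifier_module 0.7 [249.3, 190.4] 3735 [ 0.4024 -0.277 ]
rectifier_module [ 0.4016 -0.2775 -0.897 ] 0.07614173304743521
dx -0.02 dy -0.28 dz 10.23 yaw -0.030 pos [ 0.4033 -0.2795  0.1108] w 0.6435 dist 0.28410115691367577
[ 0.3741  0.7403  0.2266  2.0858 -0.4469  0.3586  0.0369]
```

>>> play_rows(
  deltas=[
    {"dx": 0, "dy": -0.3, "dz": 6, "yaw": -0.03, "claw": -0.6},
    {"dx": 0, "dy": -0.3, "dz": 10.3, "yaw": -0.03, "claw": -0.6},
    {"dx": 0, "dy": -0.3, "dz": 10.3, "yaw": -0.03, "claw": -0.6},
    {"dx": 0, "dy": -0.3, "dz": 10.3, "yaw": -0.03, "claw": -0.3},
  ],
  grip_force=35,
)

```text
t: 13.08
position: [0.401, -0.277, 0.0083]
tcp_rot: [3.14, -0.0, 0.673]
wrist_force: [-0.2, 0.1, 0.5]
width: 0.0553
finger_force: 0.0
```

```bash
python3 -c "
from h import *
avg(2)
s=readout.state();print(s['width'],s['wrist_force'])
go(.4016,-.2775,.0085,.670)
"
```

```text
mean [ 0.4012 -0.2771  0.0085  0.6727] std [0.0002 0.0001 0.0002 0.    ]
0.055200639417468236 [0.6151 0.3433 1.4263]
dx 0.00 dy 0.04 dz 0.02 yaw 0.003 pos [ 0.4013 -0.2772  0.0087] w 0.6728 dist 0.03907634181428419
```

>>> play_rows(
  deltas=[
    {"dx": 0, "dy": 0, "dz": 0, "yaw": 0, "claw": 1},
    {"dx": 0, "dy": 0, "dz": 0, "yaw": 0, "claw": 1},
    {"dx": 0, "dy": 0, "dz": 0, "yaw": 0, "claw": 1},
    {"dx": 0, "dy": 0, "dz": 0, "yaw": 0, "claw": 1},
    {"dx": 0, "dy": 0, "dz": 0, "yaw": 0, "claw": 1},
  ],
  grip_force=35,
)

```text
t: 13.75
position: [0.4015, -0.277, 0.0087]
tcp_rot: [3.139, -0.001, 0.673]
wrist_force: [0.2, -0.1, 8.6]
width: 0.0314
finger_force: 34.7
```

```bash
python3 -c "
from h import *
avg(3)
s=readout.state();print(s['width'],s['finger_force'],s['wrist_force'])
"
```

```text
mean [ 0.4015 -0.277   0.0087  0.673 ] std [0. 0. 0. 0.]
0.03149967287689811 34.69134271144867 [-0.1529  0.3139  7.4309]
```

>>> play_rows(
  deltas=[
    {"dx": 0, "dy": 0, "dz": -4, "yaw": 0, "claw": 1},
    {"dx": 0, "dy": 0, "dz": -9, "yaw": 0, "claw": 1},
    {"dx": 0, "dy": 0, "dz": -14, "yaw": 0, "claw": 1},
    {"dx": 0, "dy": 0, "dz": -16, "yaw": 0, "claw": 1},
    {"dx": 0, "dy": 0, "dz": -16, "yaw": 0, "claw": 1},
  ],
)

```text
t: 14.48
position: [0.4014, -0.2767, 0.1689]
tcp_rot: [3.138, -0.002, 0.673]
wrist_force: [0.3, 0.1, -1.7]
width: 0.0309
finger_force: 36.0
```

```bash
python3 -c "
from h import *
P=avg(2);
C,im,out=look('w9',['rectifier_module'])
s=readout.state();P=s['position'];r=R.from_euler('xyz',s['tcp_rot']).as_matrix()
for o in out['rectifier_module']:
    p,c=fit('rectifier_module',[(C,o[1].astype(float))],P[:2],P[2]-.0087,[-.9]); print(p,c,(np.r_[p[:2],0]-P)@r, p[2]+np.pi/2-s['tcp_rot'][2])
go(.523,-.0135,.18,1.4528)
"
```

```text
mean [ 0.4011 -0.2764  0.1683  0.6734] std [0.0003 0.0003 0.0006 0.    ]
rectifier_module 0.58 [254.9, 248.7] 10896 [ 0.3448 -0.3218]
[ 0.4001 -0.2756 -0.8972] 0.034782741836028586 [0.0002 0.0004 0.1663] 0.0004709828999487353
dx 25.97 dy -12.83 dz -1.35 yaw -0.780 pos [ 0.3999 -0.2757  0.1663] w 0.6732 dist 28.962677061990505
```

>>> play_rows(
  deltas=[
    {"dx": 26, "dy": -12.8, "dz": -1.4, "yaw": -0.78, "claw": 1},
    {"dx": 26, "dy": -12.8, "dz": -1.4, "yaw": -0.78, "claw": 1},
    {"dx": 26, "dy": -12.8, "dz": -1.4, "yaw": -0.78, "claw": 1},
    {"dx": 26, "dy": -12.8, "dz": -1.4, "yaw": -0.78, "claw": 1},
    {"dx": 26, "dy": -12.8, "dz": -1.4, "yaw": -0.78, "claw": 1},
    {"dx": 26, "dy": -12.8, "dz": -1.4, "yaw": -0.78, "claw": 1},
    {"dx": 26, "dy": -12.8, "dz": -1.4, "yaw": -0.78, "claw": 1},
    {"dx": 26, "dy": -12.8, "dz": -1.4, "yaw": -0.78, "claw": 1},
  ],
)

```text
t: 15.62
position: [0.523, -0.0159, 0.1805]
tcp_rot: [-3.14, 0.001, 1.45]
wrist_force: [0.2, 0.5, -1.0]
width: 0.0312
finger_force: 36.0
```

```bash
python3 -c "
from h import *
avg(3)
go(.523,-.0133,.07,1.4528)
"
```

```text
mean [ 0.5232 -0.0158  0.1807  1.4501] std [0.0002 0.0001 0.0001 0.0002]
dx 0.23 dy -0.06 dz 11.08 yaw -0.002 pos [ 0.5234 -0.0156  0.1808] w 1.4503 dist 0.23986111671514418
```

>>> play_rows(
  deltas=[
    {"dx": 0.2, "dy": 0, "dz": 5, "yaw": 0, "claw": 1},
    {"dx": 0.2, "dy": 0, "dz": 10, "yaw": 0, "claw": 1},
    {"dx": 0.2, "dy": 0, "dz": 11, "yaw": 0, "claw": 1},
    {"dx": 0.2, "dy": 0, "dz": 11, "yaw": 0, "claw": 1},
    {"dx": 0.2, "dy": 0, "dz": 11, "yaw": 0, "claw": 1},
  ],
)

```text
t: 16.35
position: [0.5256, -0.0126, 0.0727]
tcp_rot: [3.138, -0.0, 1.452]
wrist_force: [0.2, -0.2, -0.1]
width: 0.0311
finger_force: 35.9
```

```bash
python3 -c "
from h import *
avg(3)
go(.523,-.0133,.0525,1.4528)
"
```

```text
mean [ 0.5255 -0.0124  0.0727  1.4525] std [0.0001 0.0001 0.     0.0002]
dx -0.13 dy -0.24 dz 2.02 yaw -0.000 pos [ 0.5254 -0.0123  0.0727] w 1.4527 dist 0.26933638850026603
```

>>> play_rows(
  deltas=[
    {"dx": -0.1, "dy": -0.25, "dz": 1, "yaw": 0, "claw": 1},
    {"dx": -0.1, "dy": -0.25, "dz": 1.6, "yaw": 0, "claw": 1},
    {"dx": -0.1, "dy": -0.25, "dz": 1.8, "yaw": 0, "claw": 1},
    {"dx": -0.1, "dy": -0.25, "dz": 1.8, "yaw": 0, "claw": 1},
  ],
)

```text
t: 16.95
position: [0.5215, -0.0129, 0.0528]
tcp_rot: [-3.141, -0.0, 1.453]
wrist_force: [-0.4, -0.3, -1.0]
width: 0.0312
finger_force: 35.9
```

```bash
python3 -c "
from h import *
avg(3);print(readout.state()['wrist_force'])
go(.523,-.0133,.0515,1.4528)
"
```

```text
mean [ 0.5216 -0.0129  0.0529  1.4528] std [0.0001 0.     0.0001 0.    ]
[-0.4027 -0.6599 -0.6694]
dx -0.02 dy 0.13 dz 0.16 yaw 0.000 pos [ 0.5217 -0.0129  0.0531] w 1.4528 dist 0.13164440844060074
```

>>> play_rows(
  deltas=[
    {"dx": 0, "dy": 0.13, "dz": 0.08, "yaw": 0, "claw": 1},
    {"dx": 0, "dy": 0.13, "dz": 0.16, "yaw": 0, "claw": 1},
    {"dx": 0, "dy": 0.13, "dz": 0.16, "yaw": 0, "claw": 1},
  ],
)

```text
t: 17.42
position: [0.5233, -0.0131, 0.0518]
tcp_rot: [3.141, -0.0, 1.453]
wrist_force: [0.4, 0.6, 1.9]
width: 0.0313
finger_force: 36.3
```

```bash
python3 -c "
from h import *
avg(3);print(readout.state()['wrist_force'])
go(.523,-.0133,.0515,1.4528)
"
```

```text
mean [ 0.5234 -0.0131  0.0518  1.4528] std [0. 0. 0. 0.]
[ 0.5767 -0.342   2.4344]
dx -0.02 dy -0.03 dz 0.02 yaw -0.000 pos [ 0.5234 -0.0131  0.0517] w 1.4527 dist 0.04017718289459587
```

>>> play_rows(
  deltas=[
    {"dx": 0, "dy": 0, "dz": 0, "yaw": 0, "claw": 0},
    {"dx": 0, "dy": 0, "dz": 0, "yaw": 0, "claw": -0.6},
    {"dx": 0, "dy": 0, "dz": 0, "yaw": 0, "claw": -0.6},
    {"dx": 0, "dy": 0, "dz": 0, "yaw": 0, "claw": -0.6},
    {"dx": 0, "dy": 0, "dz": -5, "yaw": 0, "claw": -0.6},
    {"dx": 0, "dy": 0, "dz": -10, "yaw": 0, "claw": -1},
    {"dx": 0, "dy": 0, "dz": -14, "yaw": 0, "claw": -1},
    {"dx": 0, "dy": 0, "dz": -14, "yaw": 0, "claw": -1},
  ],
)

```text
t: 18.52
position: [0.5249, -0.0133, 0.1943]
tcp_rot: [3.135, -0.001, 1.453]
wrist_force: [-0.9, -0.4, -0.1]
width: 0.0853
finger_force: 0.0
```

```bash
python3 -c "
from h import *
C,im,out=look('w10',['rectifier_module','heat_sink'])
for o in out['rectifier_module']: print(fit('rectifier_module',[(C,o[1].astype(float))],(.5234,-.0131),.043,[-.118]))
go(.6125,-.3235,.20,-.2911+np.pi/2)
cv2.imwrite('pics/w10c.png',cv2.resize(im[60:260,150:370],None,fx=2.5,fy=2.5))
"
```

```text
rectifier_module 0.58 [251.3, 175.3] 2805 [ 0.5217 -0.0196]
heat_sink 0.95 [228.0, 163.2] 2830 [ 0.501  -0.0051]
(array([ 0.5217, -0.0126, -0.1283]), np.float64(0.07229572055098021))
dx -29.79 dy 12.62 dz -0.96 yaw 0.173 pos [ 0.5221 -0.0129  0.1907] w 1.4530 dist 32.348622588721966
```

View pics/w10c.png

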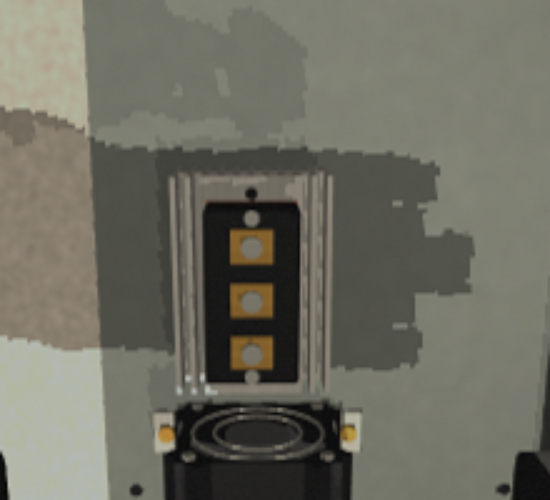

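The crop shows the rectifier at (252,292), centred and lengthwise on the heat sink, with the fan in line below at (258,435). The transformer is next.

>>> play_rows(
  deltas=[
    {"dx": -29.8, "dy": 12.6, "dz": 0, "yaw": 0.17, "claw": -1},
    {"dx": -29.8, "dy": 12.6, "dz": 0, "yaw": 0.17, "claw": -1},
    {"dx": -29.8, "dy": 12.6, "dz": 0, "yaw": 0.17, "claw": -1},
    {"dx": -29.8, "dy": 12.6, "dz": 3, "yaw": 0.17, "claw": -1},
    {"dx": -29.8, "dy": 12.6, "dz": 6, "yaw": 0.17, "claw": -1},
    {"dx": -29.8, "dy": 12.6, "dz": 6, "yaw": 0.17, "claw": -1},
    {"dx": -29.8, "dy": 12.6, "dz": 6, "yaw": 0.17, "claw": -1},
    {"dx": -29.8, "dy": 12.6, "dz": 6, "yaw": 0.17, "claw": -1},
  ],
)

```text
t: 19.68
position: [0.6128, -0.3221, 0.1305]
tcp_rot: [-3.14, -0.002, 1.284]
wrist_force: [0.4, 0.6, 0.2]
width: 0.0854
finger_force: 0.0
```

```bash
python3 -c "
from h import *
avg(2)
n='transformer'
C,im,out=look('w11',[n])
for o in out[n]:
    p,c=fit(n,[(C,o[1].astype(float))],(.6125,-.3235),0,[-.29]); print(n,p,c); go(p[0],p[1],.014,p[2]+np.pi/2)
cv2.imwrite('pics/w11c.png',cv2.resize(im[60:300,100:400],None,fx=2.5,fy=2.5))
"
```

```text
mean [ 0.613  -0.322   0.1309  1.2842] std [0.0003 0.0001 0.0004 0.0004]
transformer 0.62 [256.0, 187.7] 4523 [ 0.6131 -0.3241]
transformer [ 0.6135 -0.3223 -0.3061] 0.1045906461638314
dx -0.03 dy -0.01 dz 11.80 yaw 0.020 pos [ 0.6136 -0.3221  0.132 ] w 1.2849 dist 0.034393590995929826
```

View pics/w11c.png

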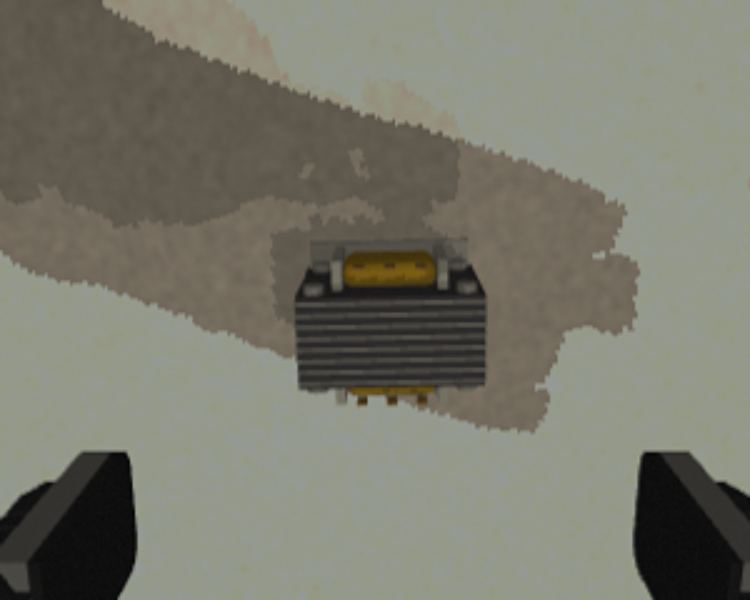

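The crop shows the transformer at (391,340), square to the pads at (105,520) and (665,520). I'm going down to grip it.

>>> play_rows(
  deltas=[
    {"dx": 0, "dy": 0, "dz": 6, "yaw": 0, "claw": -1},
    {"dx": 0, "dy": 0, "dz": 11.8, "yaw": 0, "claw": -1},
    {"dx": 0, "dy": 0, "dz": 11.8, "yaw": 0, "claw": -1},
    {"dx": 0, "dy": 0, "dz": 11.8, "yaw": 0, "claw": -1},
    {"dx": 0, "dy": 0, "dz": 11.8, "yaw": 0, "claw": 1},
    {"dx": 0, "dy": 0, "dz": 11.8, "yaw": 0, "claw": 1},
    {"dx": 0, "dy": 0, "dz": 11.8, "yaw": 0, "claw": 1},
    {"dx": 0, "dy": 0, "dz": 11.8, "yaw": 0, "claw": 1},
  ],
  grip_force=70,
)

```text
t: 20.82
position: [0.6147, -0.3248, 0.0164]
tcp_rot: [3.137, 0.001, 1.283]
wrist_force: [-1.3, 0.3, 7.1]
width: 0.0525
finger_force: 75.4
```

```bash
python3 -c "
from h import *
avg(5);s=readout.state();print(s['wrist_force'],s['width'],s['finger_force'])
"
```

```text
mean [ 0.6147 -0.3248  0.0165  1.283 ] std [0. 0. 0. 0.]
[-0.0472  1.2322  7.7065] 0.05276553200555619 75.4454255104065
```

>>> play_rows(
  deltas=[
    {"dx": 0, "dy": 0, "dz": -4, "yaw": 0, "claw": 1},
    {"dx": 0, "dy": 0, "dz": -9, "yaw": 0, "claw": 1},
    {"dx": 0, "dy": 0, "dz": -14, "yaw": 0, "claw": 1},
    {"dx": 0, "dy": 0, "dz": -16, "yaw": 0, "claw": 1},
    {"dx": 0, "dy": 0, "dz": -16, "yaw": 0, "claw": 1},
  ],
)

```text
t: 21.65
position: [0.6139, -0.3244, 0.1758]
tcp_rot: [3.138, 0.001, 1.283]
wrist_force: [0.3, -0.5, -3.9]
width: 0.053
finger_force: 75.5
```

```bash
python3 -c "
from h import *
P=avg(3);n='transformer'
C,im,out=look('w12',[n])
s=readout.state();P=s['position'];r=R.from_euler('xyz',s['tcp_rot']).as_matrix()
for o in out[n]:
    p,c=fit(n,[(C,o[1].astype(float))],P[:2],P[2]-.0165,[-.29]); print(p,c,(np.r_[p[:2],0]-P)@r, p[2]+np.pi/2-s['tcp_rot'][2])
    # predicted core top corners for p
    Q=M[n][0]@R.from_euler('z',s['tcp_rot'][2]-np.pi/2).as_matrix().T+[*P[:2],P[2]-.0165]; print(proj(C,Q[Q[:,2]>P[2]]))
cv2.imwrite('pics/w12c.png',cv2.resize(im[130:384,130:380],None,fx=2.3,fy=2.3))
print(s['wrist_force'])
go(.5343,.0790,.18,1.4528)
"
```

```text
mean [ 0.6129 -0.3237  0.174   1.2828] std [0.0007 0.0005 0.0014 0.    ]
transformer 0.74 [254.0, 254.7] 15718 [ 0.5881 -0.3998]
[ 0.6111 -0.3217 -0.2742] 0.0892619374996928 [ 0.0008 -0.0004  0.1715] 0.013731140092123173
[[187.3622 307.2633]
 [183.502  243.9507]
 [324.9034 307.3025]
 [328.9358 243.9413]]
[-0.3298 -0.117  -3.5757]
dx 36.34 dy -18.85 dz -0.74 yaw -0.170 pos [ 0.6118 -0.323   0.1715] w 1.2829 dist 40.940068326454586
```

View pics/w12c.png

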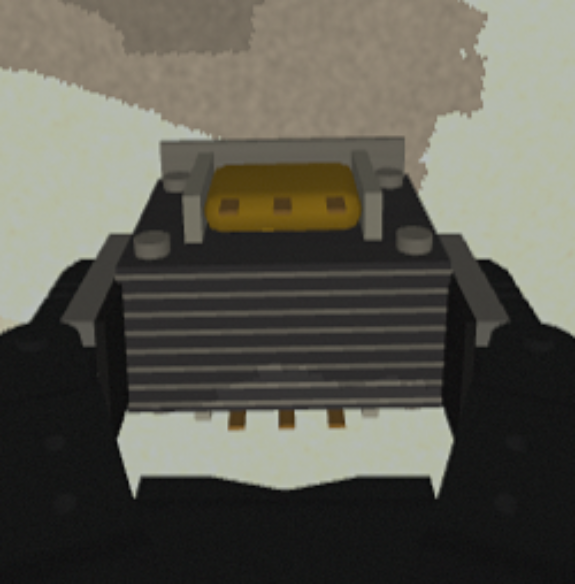

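The crop shows the transformer gripped upright at (285,340), centred between the pads. It is turned about 0.014 rad in the hand, which I'm compensating for.

>>> play_rows(
  deltas=[
    {"dx": 36.3, "dy": -18.9, "dz": -0.7, "yaw": -0.156, "claw": 1},
    {"dx": 36.3, "dy": -18.9, "dz": -0.7, "yaw": -0.156, "claw": 1},
    {"dx": 36.3, "dy": -18.9, "dz": -0.7, "yaw": -0.156, "claw": 1},
    {"dx": 36.3, "dy": -18.9, "dz": -0.7, "yaw": -0.156, "claw": 1},
    {"dx": 36.3, "dy": -18.9, "dz": -0.7, "yaw": -0.156, "claw": 1},
    {"dx": 36.3, "dy": -18.9, "dz": -0.7, "yaw": -0.156, "claw": 1},
    {"dx": 36.3, "dy": -18.9, "dz": -0.7, "yaw": -0.156, "claw": 1},
    {"dx": 36.3, "dy": -18.9, "dz": -0.7, "yaw": -0.156, "claw": 1},
  ],
)

```text
t: 22.85
position: [0.5334, 0.0826, 0.1793]
tcp_rot: [-3.139, -0.002, 1.446]
wrist_force: [0.0, -0.8, -3.0]
width: 0.0531
finger_force: 75.6
```

>>> play_rows(
  deltas=[
    {"dx": 0, "dy": 0, "dz": 0, "yaw": 0, "claw": 1},
    {"dx": 0, "dy": 0, "dz": 0, "yaw": 0, "claw": 1},
  ],
)

```text
t: 23.1
position: [0.535, 0.076, 0.1802]
tcp_rot: [-3.141, 0.001, 1.436]
wrist_force: [-0.7, 0.5, -3.7]
width: 0.0531
finger_force: 75.6
```

```bash
python3 -c "
from h import *
avg(3)
go(.5343,.0790,.04,1.4388)
"
```

```text
mean [0.535  0.0762 0.1803 1.4362] std [0.     0.0002 0.0001 0.0002]
dx 0.25 dy -0.10 dz 14.03 yaw -0.002 pos [0.535  0.0765 0.1803] w 1.4364 dist 0.2716382306103035
```

>>> play_rows(
  deltas=[
    {"dx": 0.2, "dy": -0.1, "dz": 5, "yaw": 0, "claw": 1},
    {"dx": 0.2, "dy": -0.1, "dz": 10, "yaw": 0, "claw": 1},
    {"dx": 0.2, "dy": -0.1, "dz": 13, "yaw": 0, "claw": 1},
    {"dx": 0.2, "dy": -0.1, "dz": 14, "yaw": 0, "claw": 1},
    {"dx": 0.2, "dy": -0.1, "dz": 14, "yaw": 0, "claw": 1},
    {"dx": 0.2, "dy": -0.1, "dz": 14, "yaw": 0, "claw": 1},
  ],
)

```text
t: 23.95
position: [0.5353, 0.0799, 0.0418]
tcp_rot: [3.139, -0.001, 1.438]
wrist_force: [-0.1, 0.0, -4.0]
width: 0.0526
finger_force: 75.4
```

```bash
python3 -c "
from h import *
avg(3)
go(.5343,.0790,.0205,1.4388)
"
```

```text
mean [0.5352 0.08   0.0418 1.4387] std [0.0001 0.0001 0.     0.0002]
dx -0.12 dy -0.07 dz 2.12 yaw 0.000 pos [0.5351 0.0801 0.0417] w 1.4388 dist 0.1432765037927067
```

>>> play_rows(
  deltas=[
    {"dx": -0.1, "dy": -0.07, "dz": 1, "yaw": 0, "claw": 1},
    {"dx": -0.1, "dy": -0.07, "dz": 1.6, "yaw": 0, "claw": 1},
    {"dx": -0.1, "dy": -0.07, "dz": 1.9, "yaw": 0, "claw": 1},
    {"dx": -0.1, "dy": -0.07, "dz": 1.9, "yaw": 0, "claw": 1},
  ],
)

```text
t: 24.55
position: [0.5331, 0.0791, 0.0211]
tcp_rot: [-3.141, 0.0, 1.439]
wrist_force: [0.3, -0.2, -4.2]
width: 0.0531
finger_force: 75.6
```

```bash
python3 -c "
from h import *
avg(3);print(readout.state()['wrist_force'])
go(.5343,.0790,.0195,1.4388)
"
```

```text
mean [0.5333 0.0791 0.0213 1.4388] std [0.0001 0.     0.0002 0.    ]
[-0.274   0.2543 -3.6178]
dx -0.00 dy 0.09 dz 0.20 yaw 0.000 pos [0.5334 0.0791 0.0215] w 1.4389 dist 0.09235476908834908
```

>>> play_rows(
  deltas=[
    {"dx": 0, "dy": 0.09, "dz": 0.1, "yaw": 0, "claw": 1},
    {"dx": 0, "dy": 0.09, "dz": 0.2, "yaw": 0, "claw": 1},
    {"dx": 0, "dy": 0.09, "dz": 0.22, "yaw": 0, "claw": 1},
  ],
)

```text
t: 25.02
position: [0.5345, 0.079, 0.0195]
tcp_rot: [3.141, -0.0, 1.439]
wrist_force: [0.4, 0.2, 0.0]
width: 0.0526
finger_force: 75.9
```

```bash
python3 -c "
from h import *
avg(3);print(readout.state()['wrist_force'])
go(.5343,.0790,.0195,1.4388)
"
```

```text
mean [0.5345 0.079  0.0195 1.4388] std [0. 0. 0. 0.]
[-0.1313  0.2494 -0.6079]
dx -0.00 dy -0.02 dz -0.00 yaw -0.000 pos [0.5345 0.079  0.0195] w 1.4388 dist 0.018084195676583863
```

>>> play_rows(
  deltas=[
    {"dx": 0, "dy": 0, "dz": 0, "yaw": 0, "claw": -0.6},
    {"dx": 0, "dy": 0, "dz": 0, "yaw": 0, "claw": -1},
    {"dx": 0, "dy": 0, "dz": 0, "yaw": 0, "claw": -1},
    {"dx": 0, "dy": 0, "dz": 0, "yaw": 0, "claw": -1},
    {"dx": 0, "dy": 0, "dz": -5, "yaw": 0, "claw": -1},
    {"dx": 0, "dy": 0, "dz": -11, "yaw": 0, "claw": -1},
    {"dx": 0, "dy": 0, "dz": -16, "yaw": 0, "claw": -1},
    {"dx": 0, "dy": 0, "dz": -20, "yaw": 0, "claw": -1},
  ],
)

```text
t: 26.12
position: [0.5344, 0.079, 0.2215]
tcp_rot: [3.14, -0.001, 1.439]
wrist_force: [0.9, 0.2, 0.7]
width: 0.0855
finger_force: 0.0
```

```bash
python3 -c "
from h import *
avg(2);n='transformer'
C,im,out=look('w13',[n])
for o in out[n]: print(fit(n,[(C,o[1].astype(float))],(.5343,.079),.003,[-.118]))
go(.4615,-.4202,.22,0.0)
print(readout.state()['joints'])
"
```

```text
mean [0.5358 0.079  0.2237 1.4385] std [0.0014 0.     0.0022 0.0002]
transformer 0.8 [249.7, 165.0] 2384 [0.5333 0.0771]
(array([ 0.5328,  0.0807, -0.1049]), np.float64(0.1104394028589113))
dx -50.47 dy -0.77 dz 0.04 yaw 1.439 pos [0.5355 0.0792 0.2213] w 1.4389 dist 50.48044855506192
[-0.4109  0.6073  0.2944  1.851  -0.2558  0.7152 -0.1046]
```

>>> play_rows(
  deltas=[
    {"dx": -50.5, "dy": -0.8, "dz": 0, "yaw": 1.557, "claw": -1},
    {"dx": -50.5, "dy": -0.8, "dz": 0, "yaw": 1.557, "claw": -1},
    {"dx": -50.5, "dy": -0.8, "dz": 0, "yaw": 1.557, "claw": -1},
    {"dx": -50.5, "dy": -0.8, "dz": 0, "yaw": 1.557, "claw": -1},
    {"dx": -50.5, "dy": -0.8, "dz": 0, "yaw": 1.557, "claw": -1},
    {"dx": -50.5, "dy": -0.8, "dz": 0, "yaw": 1.557, "claw": -1},
    {"dx": -50.5, "dy": -0.8, "dz": 0, "yaw": 1.557, "claw": -1},
    {"dx": -50.5, "dy": -0.8, "dz": 4, "yaw": 1.557, "claw": -1},
  ],
)

```text
t: 27.28
position: [0.4617, -0.4104, 0.1875]
tcp_rot: [3.139, -0.002, -0.068]
wrist_force: [1.3, -1.2, 0.3]
width: 0.0853
finger_force: 0.0
```

```bash
python3 -c "
from h import *
avg(2)
go(.4615,-.4202,.14,-.118)
print(readout.state()['joints'])
"
```

```text
mean [ 0.4588 -0.4133  0.1849 -0.0748] std [0.0028 0.0029 0.0026 0.0066]
dx 0.61 dy 0.33 dz 4.22 yaw 0.037 pos [ 0.456  -0.4162  0.1822] w -0.0814 dist 0.6936420821212416
[ 0.3313  0.8247  0.6287  1.6619 -0.5955  0.8562 -0.4441]
```

>>> play_rows(
  deltas=[
    {"dx": 0, "dy": 0, "dz": 4, "yaw": 0, "claw": -1},
    {"dx": 0, "dy": 0, "dz": 4, "yaw": 0, "claw": -1},
    {"dx": 0, "dy": 0, "dz": 4, "yaw": 0, "claw": -1},
  ],
)

```text
t: 27.7
position: [0.4619, -0.4066, 0.1476]
tcp_rot: [-3.141, 0.0, -0.06]
wrist_force: [0.2, -0.1, 0.5]
width: 0.0854
finger_force: 0.0
```

```bash
python3 -c "
from h import *
avg(2);n='capacitor'
C,im,out=look('w14',[n])
for o in out[n]:
    p,c=fit(n,[(C,o[1].astype(float))],(.4615,-.4202),0,[0]); print(p,c); go(p[0],p[1],.022,-.118)
"
```

```text
mean [ 0.4621 -0.4068  0.148  -0.0604] std [0.0002 0.0002 0.0004 0.    ]
capacitor 0.79 [268.0, 183.3] 2349 [ 0.4579 -0.4194]
[ 0.4625 -0.4208  0.1404] 0.06588465695063084
dx 0.05 dy 1.34 dz 12.68 yaw 0.058 pos [ 0.4626 -0.4072  0.1488] w -0.0604 dist 1.3400914411692764
```

View pics/w14.png

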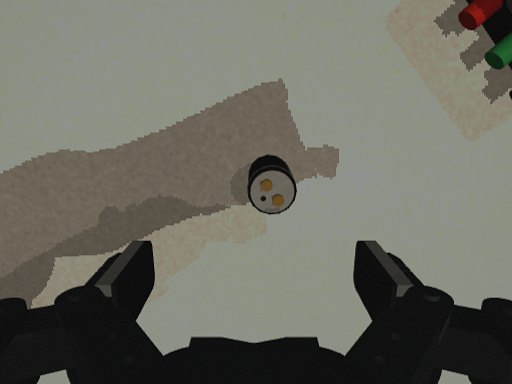

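The picture shows the capacitor at (272,188), standing free, about 13 mm off-centre towards the right finger. I'm correcting that and going down.

>>> play_rows(
  deltas=[
    {"dx": 0, "dy": 1.3, "dz": 2, "yaw": 0.058, "claw": -1},
    {"dx": 0, "dy": 1.3, "dz": 7, "yaw": 0.058, "claw": -1},
    {"dx": 0, "dy": 1.3, "dz": 12, "yaw": 0.058, "claw": -0.6},
    {"dx": 0, "dy": 1.3, "dz": 12.7, "yaw": 0.058, "claw": -0.4},
    {"dx": 0, "dy": 1.3, "dz": 12.7, "yaw": 0.058, "claw": -0.4},
    {"dx": 0, "dy": 1.3, "dz": 12.7, "yaw": 0.058, "claw": -0.4},
  ],
  grip_force=35,
)

```text
t: 28.6
position: [0.4622, -0.4214, 0.0228]
tcp_rot: [3.139, -0.003, -0.119]
wrist_force: [-0.2, -0.0, 0.2]
width: 0.0601
finger_force: 0.0
```

```bash
python3 -c "
from h import *
avg(2);go(.4623,-.4206,.022,-.118);print(readout.state()['width'])
"
```

```text
mean [ 0.4621 -0.4213  0.0228 -0.119 ] std [0.     0.0001 0.0001 0.    ]
dx 0.01 dy -0.06 dz 0.07 yaw -0.001 pos [ 0.4621 -0.4212  0.0227] w -0.1191 dist 0.0637766755907886
0.059618330094811614
```

>>> play_rows(
  deltas=[
    {"dx": 0, "dy": -0.05, "dz": 0, "yaw": 0, "claw": 0},
    {"dx": 0, "dy": -0.05, "dz": 0, "yaw": 0, "claw": 1},
    {"dx": 0, "dy": -0.05, "dz": 0, "yaw": 0, "claw": 1},
    {"dx": 0, "dy": -0.05, "dz": 0, "yaw": 0, "claw": 1},
    {"dx": 0, "dy": -0.05, "dz": 0, "yaw": 0, "claw": 1},
  ],
  grip_force=35,
)

```text
t: 29.28
position: [0.4616, -0.4197, 0.0216]
tcp_rot: [3.141, -0.001, -0.119]
wrist_force: [-0.6, 1.1, 6.0]
width: 0.0351
finger_force: 34.6
```

```bash
python3 -c "
from h import *
avg(3);s=readout.state();print(s['width'],s['finger_force'],s['wrist_force'])
"
```

```text
mean [ 0.4616 -0.4197  0.0216 -0.1191] std [0. 0. 0. 0.]
0.03505402246711078 34.58201858913526 [0.5596 2.0192 6.6605]
```

>>> play_rows(
  deltas=[
    {"dx": 0, "dy": 0, "dz": -4, "yaw": 0, "claw": 1},
    {"dx": 0, "dy": 0, "dz": -9, "yaw": 0, "claw": 1},
    {"dx": 0, "dy": 0, "dz": -14, "yaw": 0, "claw": 1},
    {"dx": 0, "dy": 0, "dz": -16, "yaw": 0, "claw": 1},
    {"dx": 0, "dy": 0, "dz": -16, "yaw": 0, "claw": 1},
  ],
)

```text
t: 30.0
position: [0.4617, -0.4201, 0.182]
tcp_rot: [3.14, -0.003, -0.119]
wrist_force: [-0.0, 0.0, -1.9]
width: 0.0347
finger_force: 35.3
```

```bash
python3 -c "
from h import *
P=avg(2);n='capacitor'
C,im,out=look('w15',[n])
s=readout.state();P=s['position'];r=R.from_euler('xyz',s['tcp_rot']).as_matrix()
for o in out[n]:
    p,c=fit(n,[(C,o[1].astype(float))],P[:2],P[2]-.0227,[0]); print(p,c,(np.r_[p[:2],0]-P)@r)
print(s['width'],s['wrist_force'])
go(.5988,.0713,.20,-.118)
"
```

```text
mean [ 0.4615 -0.4196  0.1812 -0.119 ] std [0.0003 0.0005 0.0008 0.    ]
capacitor 0.95 [251.1, 264.7] 9946 [ 0.3665 -0.4058]
[ 0.4606 -0.4194  0.1005] 0.03812957230754743 [0.0004 0.0014 0.1789]
0.03481675351384452 [ 0.066  -0.2696 -0.9387]
dx 7.90 dy -50.26 dz -2.02 yaw -0.001 pos [ 0.4607 -0.4184  0.1789] w -0.1190 dist 50.88098331286205
```

>>> play_rows(
  deltas=[
    {"dx": 7.9, "dy": -50.3, "dz": -2, "yaw": 0, "claw": 1},
    {"dx": 7.9, "dy": -50.3, "dz": -2, "yaw": 0, "claw": 1},
    {"dx": 7.9, "dy": -50.3, "dz": -2, "yaw": 0, "claw": 1},
    {"dx": 7.9, "dy": -50.3, "dz": -2, "yaw": 0, "claw": 1},
    {"dx": 7.9, "dy": -50.3, "dz": -2, "yaw": 0, "claw": 1},
    {"dx": 7.9, "dy": -50.3, "dz": -2, "yaw": 0, "claw": 1},
    {"dx": 7.9, "dy": -50.3, "dz": -2, "yaw": 0, "claw": 1},
    {"dx": 7.9, "dy": -50.3, "dz": -2, "yaw": 0, "claw": 1},
  ],
)

```text
t: 31.15
position: [0.5963, 0.0636, 0.1986]
tcp_rot: [3.141, 0.002, -0.119]
wrist_force: [-0.1, -0.8, -0.2]
width: 0.0353
finger_force: 35.4
```

>>> play_rows(
  deltas=[
    {"dx": 0, "dy": 0, "dz": 0, "yaw": 0, "claw": 1},
    {"dx": 0, "dy": 0, "dz": 0, "yaw": 0, "claw": 1},
  ],
)

```text
t: 31.4
position: [0.5959, 0.0609, 0.1988]
tcp_rot: [3.14, 0.002, -0.119]
wrist_force: [-0.3, -0.1, -0.2]
width: 0.0347
finger_force: 35.5
```

```bash
python3 -c "
from h import *
avg(3)
go(.5988,.0713,.05,-.118)
"
```

```text
mean [ 0.5959  0.0599  0.1992 -0.121 ] std [0.0001 0.0007 0.0003 0.0014]
dx 0.15 dy -1.26 dz 14.95 yaw -0.004 pos [0.596  0.0592 0.1996] w -0.1225 dist 1.2663878184965371
```

>>> play_rows(
  deltas=[
    {"dx": 0.2, "dy": -1.2, "dz": 0, "yaw": 0, "claw": 1},
    {"dx": 0.2, "dy": -1.2, "dz": 5, "yaw": 0, "claw": 1},
    {"dx": 0.2, "dy": -1.2, "dz": 10, "yaw": 0, "claw": 1},
    {"dx": 0.2, "dy": -1.2, "dz": 14, "yaw": 0, "claw": 1},
    {"dx": 0.2, "dy": -1.2, "dz": 14.9, "yaw": 0, "claw": 1},
    {"dx": 0.2, "dy": -1.2, "dz": 14.9, "yaw": 0, "claw": 1},
  ],
)

```text
t: 32.25
position: [0.6007, 0.0728, 0.0516]
tcp_rot: [-3.141, -0.001, -0.12]
wrist_force: [-0.2, -0.1, -1.6]
width: 0.0349
finger_force: 35.5
```

```bash
python3 -c "
from h import *
avg(3)
go(.5988,.0713,.0260,-.118)
"
```

```text
mean [ 0.6013  0.0728  0.0523 -0.1196] std [0.0004 0.     0.0005 0.0001]
dx -0.27 dy 0.18 dz 2.68 yaw -0.002 pos [0.6016 0.0728 0.0528] w -0.1195 dist 0.3273790662951683
```

>>> play_rows(
  deltas=[
    {"dx": -0.2, "dy": 0.15, "dz": 1, "yaw": 0, "claw": 1},
    {"dx": -0.2, "dy": 0.15, "dz": 2, "yaw": 0, "claw": 1},
    {"dx": -0.2, "dy": 0.15, "dz": 2.4, "yaw": 0, "claw": 1},
    {"dx": -0.2, "dy": 0.15, "dz": 2.4, "yaw": 0, "claw": 1},
    {"dx": -0.2, "dy": 0.15, "dz": 2.4, "yaw": 0, "claw": 1},
  ],
)

```text
t: 32.98
position: [0.5982, 0.0718, 0.0272]
tcp_rot: [-3.142, -0.0, -0.119]
wrist_force: [0.2, 0.4, -0.6]
width: 0.0349
finger_force: 35.5
```

```bash
python3 -c "
from h import *
avg(3);print(readout.state()['wrist_force'])
go(.5988,.0713,.0246,-.118)
"
```

```text
mean [ 0.5982  0.0718  0.0272 -0.1192] std [0. 0. 0. 0.]
[ 0.4647  0.6553 -1.6017]
dx 0.06 dy 0.04 dz 0.27 yaw -0.001 pos [0.5983 0.0718 0.0273] w -0.1192 dist 0.07276214036277516
```

>>> play_rows(
  deltas=[
    {"dx": 0.05, "dy": 0.05, "dz": 0.12, "yaw": 0, "claw": 1},
    {"dx": 0.05, "dy": 0.05, "dz": 0.22, "yaw": 0, "claw": 1},
    {"dx": 0.05, "dy": 0.05, "dz": 0.27, "yaw": 0, "claw": 1},
    {"dx": 0.05, "dy": 0.05, "dz": 0.27, "yaw": 0, "claw": 1},
  ],
)

```text
t: 33.58
position: [0.5985, 0.0713, 0.0246]
tcp_rot: [-3.141, -0.0, -0.119]
wrist_force: [-0.6, 0.1, 2.1]
width: 0.0352
finger_force: 35.8
```

```bash
python3 -c "
from h import *
avg(3);print(readout.state()['wrist_force'])
"
```

```text
mean [ 0.5985  0.0713  0.0246 -0.1193] std [0. 0. 0. 0.]
[-1.1555  1.0242  2.5374]
```

>>> play_rows(
  deltas=[
    {"dx": 0, "dy": 0, "dz": 0, "yaw": 0, "claw": 0},
    {"dx": 0, "dy": 0, "dz": 0, "yaw": 0, "claw": -0.4},
    {"dx": 0, "dy": 0, "dz": 0, "yaw": 0, "claw": -0.4},
    {"dx": 0, "dy": 0, "dz": 0, "yaw": 0, "claw": -0.4},
    {"dx": 0, "dy": 0, "dz": -5, "yaw": 0, "claw": -0.4},
    {"dx": 0, "dy": 0, "dz": -11, "yaw": 0, "claw": -0.4},
    {"dx": 0, "dy": 0, "dz": -17, "yaw": 0, "claw": -0.4},
    {"dx": -10, "dy": 0, "dz": -23, "yaw": 0, "claw": -0.4},
  ],
)

```text
t: 34.67
position: [0.5496, 0.0766, 0.23]
tcp_rot: [3.142, -0.01, -0.119]
wrist_force: [0.0, 1.6, -0.0]
width: 0.06
finger_force: 0.0
```

>>> play_rows(
  deltas=[
    {"dx": -9, "dy": 0, "dz": -4, "yaw": 0, "claw": -0.4},
    {"dx": -9, "dy": 0, "dz": -4, "yaw": 0, "claw": -0.4},
    {"dx": -9, "dy": 0, "dz": -4, "yaw": 0, "claw": -0.4},
  ],
)

```text
t: 35.05
position: [0.4539, 0.0889, 0.2674]
tcp_rot: [-3.139, 0.001, -0.119]
wrist_force: [1.1, -0.3, 0.4]
width: 0.0594
finger_force: 0.0
```

```bash
python3 -c "
from h import *
avg(2)
T={'heat_sink':(.5234,-.0131,.003),'rectifier_module':(.5234,-.0131,.043),'transformer':(.5343,.079,.003),'capacitor':(.5988,.0713,.003)}
C,im,out=look('w16',list(T))
for n in T:
  for o in out[n]: print(n,fit(n,[(C,o[1].astype(float))],T[n][:2],T[n][2],[-.118]))
"
```

```text
mean [ 0.4548  0.0889  0.2672 -0.1187] std [0.0009 0.0001 0.0002 0.0001]
heat_sink 0.89 [331.5, 98.6] 2233 [ 0.5089 -0.0059]
heat_sink 0.41 [113.4, 354.3] 112 [0.2015 0.3155]
rectifier_module 0.82 [345.4, 84.6] 2124 [ 0.5221 -0.0221]
transformer 0.6 [253.5, 83.8] 2101 [0.5351 0.0791]
capacitor 0.61 [252.8, 16.1] 1263 [0.6029 0.0717]
heat_sink (array([ 0.5222, -0.0139, -0.1258]), np.float64(0.5400737782946878))
heat_sink (array([ 0.5234, -0.0131, -0.118 ]), np.float64(1.0))
rectifier_module (array([ 0.5224, -0.0121, -0.1393]), np.float64(0.10983793271767162))
transformer (array([ 0.5334,  0.079 , -0.0776]), np.float64(0.12862047214782768))
capacitor (array([ 0.6008,  0.0704, -0.0136]), np.float64(0.057217464088039516))
```

View pics/w16.png

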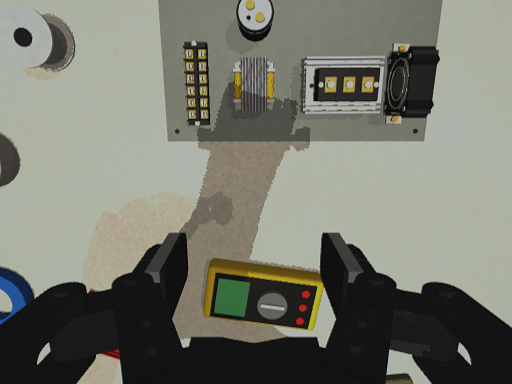

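The picture shows every part upright and in line on the plate: strip (196,83), transformer (254,85), heat sink with rectifier (345,85), fan (412,80), and the capacitor behind the transformer at (254,16). The reel and tip cleaner are where they were. I'm handing the job in.

```bash
python3 -c "
from bench import ticket
print(ticket.finish_job())"
```

```text
the job is handed in; nothing more can be done
None
```

The power supply is dry-fitted on its plate and handed in at about 35 s. Final camera fits put each part within about 2 mm of its target, taking "midway" for the transformer as equal air gaps (about 31 mm) to the heat sink and the terminal strip; the solder reel and tip cleaner were left alone.

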